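Clamp the syringe in the bench pump and put the drive in its marked rate notch

ROBOT

A 6-joint arm with a two-finger parallel gripper is mounted at the origin on a cart in front of the work surface, level with it; the furniture and walls round the work are solid. World frame = base frame: x ahead of the robot, y to its left, z up, the work surface at z = 0. Lengths are in m, angles in rad, forces in N, time in s.
With the tool pointing down it reaches from about 0.35 to 0.775 m from the base axis. Payload 7.3 kg.
Tool frame: the origin (TCP) lies at the centre of the arm's flange, where the gripper is bolted on; the fingertips stand 178 mm ahead of it and the grasp point (between the pads) lies 159 mm ahead of it (tip_extent is the distance from the TCP to the fingertips, in m); z points along the fingers, y is the line along which they close (so a half turn about z gives the same grasp; the last joint's range is limited). The gripper opens to 92 mm and grips with 3 to 60 N. Pads are 19 mm wide; open, the fingers measure 130 mm over their backs; the gripper's body (75 mm by 190 mm) begins 47 mm behind the grasp point.
Start: joints at [-1.381, 0.342, 1.524, -0, 1.275, -0.146], TCP at [0.173, -0.496, 0.405] pointing down, gripper open.
Joint ranges: [-2.53, 2.53], [-0.77, 2.02], [0.04, 2.7], [-1, 4.14], [0.28, 2.66], [-3.11, 3.11]. Speed limits (rad/s): [2.57, 2.57, 3.14, 3.14, 3.14, 3.14].

INTERFACE

Orientations are given as [roll, pitch, yaw] about the fixed x, y, z axes, in that order (R = Rz(yaw) Ry(pitch) Rx(roll)).
In Python, from cell import * gives the robot as it stands.
- The arm moves only by the tool arm_command, never from a script. Its arguments are lists of equal length, an entry for each row: "xyz": the shift along the world's x, y, z in mm, a list of three; "spin": the turn about the world's z in degrees. In form: {"xyz": [[tx, ty, tz], ...], "spin": [spin, ...]}. A call has 1 to 20 rows; each row shifts and turns the commanded pose from where the row before left it; what a row does not reach is not made up. A row lasts 1/10 s, in which the tool goes at most 50 mm and 8.59 degrees, less where a joint would pass 70% of its speed; a pose out of reach is approached as far as the arm can. A call with a gripper value outside its range is refused whole. "jaw" is the opening, from -1 (shut) to 1 (fully open), set as the call begins (left out, the last holds). The fingers move at their own pace and stop on an object; "squeeze" is the grip in N (left out, the last holds). Time passes only in rows, so rows that do not move let the fingers close. It gives the time, the measured TCP pose, the force, the opening and the grip force at its end, in the units of the state.
- observe(): the state, without advancing time (a new reading comes with each control period).
- read_camera(name): name is "scene" or "top" or "wrist"; returns a dict with "img" (420x560x3 uint8, red, green, blue), "depth" (420x560 float32, m along the optical axis (not along the pixel's ray), 0 where there is no reading), "fx", "fy", "cx", "cy" (pixels), "world_from_camera" (4x4, takes a point from camera to world coordinates). Camera axes: x right, y up, looking along -z (the intrinsics and any distortion apply to the point x, -y, -z); pixel columns grow to the right and rows downward; lengths in m; the calibration is good to about 2 mm. A picture is of the moment at which its call begins.
- hand_in(): hands the job in; it is judged then, once.
The state is a dict: "time": time; "qpos": joint angles; "qvel": joint speeds; "joint_efforts": joint torques, N m; "tool_pos": TCP position; "tool_rot": TCP orientation; "contact_force": force on the tool from outside, world axes, zero at the start; "torque": the same for the moment, N m; "opening": finger opening in m; "grip_force": force on a finger pad.
Only numpy, scipy, OpenCV 4.12 (cv2) and the standard library are available. Lean on these libraries where they do the work, as an engineer would, in place of code of your own. Each camera call takes 0.05 s, during which the arm holds its last target. There are 200 camera calls.

TASK

Make the loaded syringe pump ready to run. First swing the clamp's cam lever over to the left just far enough that its rubber pad bears snugly on the syringe barrel, without forcing it down hard, so that the drive cannot lift the syringe out of its cradle; then throw the drive lever out of neutral into the notch marked by the raised index thumbscrew, so that it rests fully in that notch. Leave the syringe lying in its cradle and do not knock over or push away the vials and the pot nearby.

Things in the scene. Friction and masses are not known exactly. Their poses are not given: they have to be found in the camera images.
- pump: Fixed bench syringe pump, white housing 300 (its y) x 110 mm (its x), top 45 mm up. Origin: centre of the underside; at yaw 0 the front panel faces the robot (-x), +y is its left end. Left half: V cradle with syringe and a steel clamp bridge 80 mm left of the origin (134 mm high, 60 mm deep in x). Right half: grey gear head with an aluminium quadrant plate (75 mm up) and the drive lever.
- drive_lever (a joint): Drive lever on the quadrant, rad. Turns level on an upright pivot; 0 = neutral, its start (handle 30 deg right of the pump's -x), grows as it swings left (clockwise from above). A spring roller under the arm drops into V notches of a steel rim at 0, 0.349, 0.698, 1.047 (stops -0.08, 1.13); pushed past the crest half-way (4 to 6 N at the handle) it snaps into the next notch, ahead of the pusher.
- drive_pivot (a point): Point on the upright pivot axis of the drive lever, 115 mm above the counter, the height at which to push the handle (pump frame: 30, -100, 115 mm).
- drive_lever_grip (a point): Middle of the drive lever's upright black handle (19 mm diameter, 98 to 134 mm above the counter), 108 mm from the pivot axis. The flat arm below it is 11 mm wide, 88 to 95 mm up. Push the handle sideways with the closed fingers.
- drive_lever_index (a point): Point in the middle of the drive lever's arm, 88.5 mm from the pivot axis; it stands right above a screw hole of the quadrant when the roller sits in that hole's notch.
- index_mark (a point): Top centre of the index thumbscrew: knurled steel knob, 16 mm diameter, 10.5 mm tall, standing on the quadrant plate 88.5 mm from the pivot, just outside the notched rim. It marks the notch to use, one of the three other than neutral; the other two have flat blank plugs, 10 mm diameter, under 2 mm tall. The lever's arm passes about 2 mm above it.
- cam_lever (a joint): Cam lever of the clamp, rad; swings upright along the pump's length. 0 (open) leans 50 deg right; grows up and over to the left (upright at 0.873, stop 1.9). At angle t its eccentric has lowered the pad by 8 mm x (cos 0.5 - cos(0.5 + t)); contact comes at 0.6 to 1.2, differing by run. Turning on squeezes the rubber, 4 N per mm. Stays where left; 3 to 4.5 N at the grip move it. Starts at 0 to 0.2.
- cam_axle (a point): Centre of the cam lever's axle, 120 mm above the counter (pump frame: 0, 80, 120 mm). Behind the pump's left end stand a drawer tower (world x from 0.62, y 0.14 to 0.38, up to z 0.39 with the binder on it) and above it a wall cabinet (x from 0.63, y 0.03 to 0.39, z from 0.45): come from the robot's side, not past them. Other things round the pump are under 120 mm tall.
- cam_lever_tip (a point): Middle of the cam lever's black grip (19 mm diameter, 28 mm long), on the lever 64 mm from the axle. Push it with the closed fingers from its right side.
- clamp_pad: Rubber pad of the clamp, 22 x 18 x 8 mm, under the cam between the bridge's cheeks; it moves straight down onto the barrel and rubber gives by up to 6 mm. Origin: its upper side.
- clamp_pad_face (a point): Centre of the pad's underside, which comes down on the barrel; at the start 2 to 7.5 mm above it.
- pump_syringe: 30 ml disposable syringe lying along the pump in the V cradle, tip to the left, plunger drawn out against the pump's pusher; loose. Barrel 28 mm diameter, 100 mm long. Origin: middle of the barrel on its axis; its y runs along the barrel towards the tip.
- barrel_top (a point): Uppermost point of the syringe barrel, right below the clamp pad.
- vial_p0: Brown injection vial with grey cap, 33 x 33 x 85 mm, loose, to the left of the pump. Origin: centre of its underside.
- ampoule_desk: Small brown vial with orange cap, 19 x 19 x 40 mm, loose, close in front of the pump's left half. Origin: centre of its underside.
- sample_pot_a: Specimen pot with white lid, 51 x 51 x 74 mm, loose, in front and to the right of the pump. Origin: centre of its underside.

How it is judged:
On the way, in this order (a step that is already met when the one before it is completed fails the run):
1. the clamp pad bears on the syringe barrel with 1.5 to 12 N (contact force between clamp_pad and pump_syringe between 1.5 and 12 N), for 0.3 s.
2. the drive lever rests in the notch marked by the index thumbscrew (horizontal distance between drive_lever_index and index_mark below 0.004 m and velocity of joint drive_lever between -0.05 and 0.05 rad/s), for 0.3 s.
At the end, for the whole second after the job is handed in: The clamp pad still presses on the syringe barrel with 1.5 to 12 N (rubber squeezed about 0.4 to 3 mm), the drive lever is at rest in the marked notch (its index point within 4 mm of the thumbscrew's centre seen from above), and the syringe lies in its cradle within 6 mm of where it was (all of step 1 and all of step 2 and distance of pump_syringe from where it was at the start of the episode below 0.006 m); the robot touches nothing.
It fails at once if the clamp is forced: more than 16 N on the syringe barrel (contact force between clamp_pad and pump_syringe above 16 N).
It fails at once if the syringe is knocked out of its cradle (moved more than 15 mm) (distance of pump_syringe from where it was at the start of the episode above 0.015 m).
It fails at once if a loose vial or the pot by the pump is pushed away (more than 20 mm) (distance of any of vial_p0, ampoule_desk, sample_pot_a from where it was at the start of the episode above 0.02 m).
It also fails if it takes over 40 s, if anything falls off the work surface, if the arm or the gripper's body presses on something with over 40 N, if the wrist force passes 120 N, or if a joint passes its speed limit or range.

## Working session

There is one attempt and no reset: what is moved stays moved. The work goes in short steps, Python scripts to look and compute and a tool call to move; the robot and the scene stay as the last step left them, time stands still between calls to the robot, and variables do not carry over. Pictures are saved under pics/ and viewed, at most 14 in all, crops included, and the job is handed in when it is done.

Besides the shell and the picture viewer there is one more tool, called after ">>>" in YAML: its name, and indented under it one key for each argument. arm_command: Moves the arm, as the interface text tells. Its arguments: {"type":"object","properties":{"xyz":{"type":"array","items":{"type":"array","items":{"type":"number"}}},"spin":{"type":"array","items":{"type":"number"}},"jaw":{"type":"number"},"squeeze":{"type":"number"}},"required":["xyz","spin"]}

```bash
mkdir -p pics; cat > h.py <<'E'
from cell import *
import numpy as np, cv2
def grab(n,tag):
    c=read_camera(n); np.savez(f'pics/{tag}.npz',**{k:np.array(v) for k,v in c.items()})
    cv2.imwrite(f'pics/{tag}.png',c['img'][:,:,::-1]); return c
def load(tag): return dict(np.load(f'pics/{tag}.npz'))
def cloud(c):
    d=c['depth']; v,u=np.mgrid[:d.shape[0],:d.shape[1]]
    p=np.stack([(u-c['cx'])/c['fx']*d,-(v-c['cy'])/c['fy']*d,-d],-1)
    T=c['world_from_camera']; return p@T[:3,:3].T+T[:3,3]
E
python3 - <<'E'
from h import *
for n in('scene','top'):
    c=grab(n,n+'0'); print(n,c.keys(),c['fx'],c['cx'],c['cy'],c['world_from_camera'].round(3).tolist())
s=observe(); print(s['time'],s['tool_pos'],s['tool_rot'],s['opening'])
E
```

```text
scene dict_keys(['img', 'depth', 'fx', 'fy', 'cx', 'cy', 'world_from_camera']) 452.5175009132854 277.4358554098038 207.05253064772813 [[-0.864, 0.171, -0.473, -0.012], [-0.502, -0.346, 0.793, 0.789], [-0.028, 0.923, 0.385, 0.556], [0.0, 0.0, 0.0, 1.0]]
top dict_keys(['img', 'depth', 'fx', 'fy', 'cx', 'cy', 'world_from_camera']) 497.665491215832 279.6484215074449 206.50975749924925 [[0.026, 0.996, -0.083, 0.437], [-0.999, 0.028, 0.02, -0.062], [0.022, 0.083, 0.996, 1.154], [0.0, 0.0, 0.0, 1.0]]
0.1 [ 0.17300168 -0.49555225  0.40412919] [-3.14028292e+00 -2.14247729e-04  3.35809732e-01] 0.09150084059127
```

View pics/scene0.png

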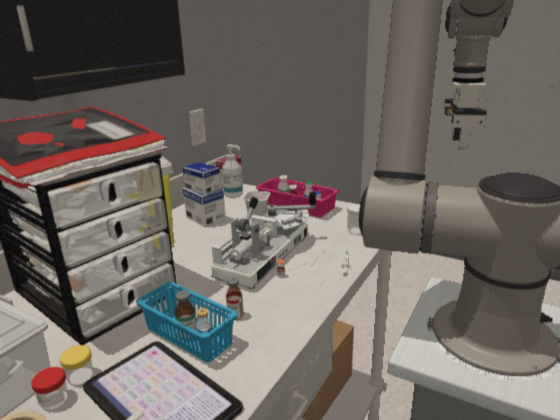

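View pics/top0.png

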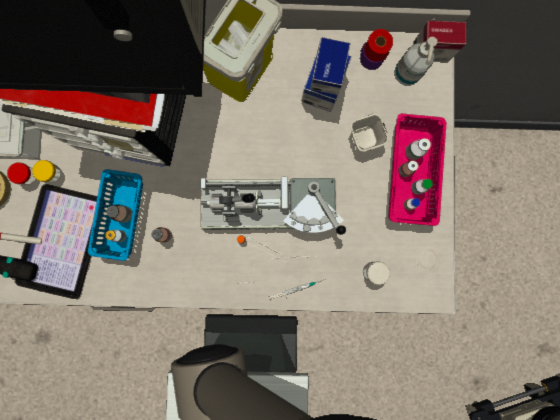

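Top view: the pump spans about (200–338, 177–233), the drive handle is at (341,230), the cam grip near (250,198), the orange ampoule at (241,240), vial_p0 at (162,234) and the pot at (376,273).

```bash
python3 - <<'E'
from h import *
c=load('top0'); P=cloud(c)
im=c['img'][170:250,192:352,::-1]; cv2.imwrite('pics/tc.png',cv2.resize(im,None,fx=5,fy=5,interpolation=cv2.INTER_CUBIC))
s=load('scene0'); im=s['img'][180:290,205:325,::-1]; cv2.imwrite('pics/sc.png',cv2.resize(im,None,fx=5,fy=5,interpolation=cv2.INTER_CUBIC))
for v,u in[(230,341),(187,314),(198,250),(240,241),(234,162),(273,376),(179,203),(230,204),(181,334)]: print(u,v,P[v,u].round(4))
# housing fit: top at 45mm
Q=P[170:240,195:345].reshape(-1,3); 
m=(abs(Q[:,2]-.045)<.004); print(m.sum(), cv2.minAreaRect((Q[m,:2]*1000).astype(np.float32)))
m=(abs(Q[:,2]-.075)<.003); print(m.sum(), cv2.minAreaRect((Q[m,:2]*1000).astype(np.float32)))
m=Q[:,2]>.112
for q in Q[m]: 
    if q[1]<-.05: print(q.round(4),end=' ')
E
```

```text
341 230 [ 0.4777 -0.21    0.1303]
314 187 [ 0.5696 -0.1554  0.0962]
250 198 [ 0.5341 -0.0224  0.1768]
241 240 [4.529e-01 1.000e-04 4.290e-02]
162 234 [0.4609 0.1683 0.0763]
376 273 [ 0.389  -0.2958  0.0728]
203 179 [0.5806 0.0829 0.0918]
204 230 [ 0.4744  0.0887 -0.0017]
334 181 [ 0.5878 -0.2018  0.0679]
2219 ((522.6051025390625, -6.007789611816406), (134.5059356689453, 199.74288940429688), 2.0872583389282227)
1358 ((530.4697265625, -66.76255798339844), (118.6157455444336, 308.2547912597656), 1.7426375150680542)
[ 0.4373 -0.0618  1.1539] [ 0.4373 -0.0618  1.1539] [ 0.4373 -0.0618  1.1539] [ 0.4373 -0.0618  1.1539] [ 0.4373 -0.0618  1.1539] [ 0.4373 -0.0618  1.1539] [ 0.4373 -0.0618  1.1539] [ 0.4373 -0.0618  1.1539] [ 0.4373 -0.0618  1.1539] [ 0.4373 -0.0618  1.1539] [ 0.4373 -0.0618  1.1539] [ 0.4373 -0.0618  1.1539] [ 0.4373 -0.0618  1.1539] [ 0.4373 -0.0618  1.1539] [ 0.4373 -0.0618  1.1539] [ 0.4373 -0.0618  1.1539] [ 0.4373 -0.0618  1.1539] [ 0.4373 -0.0618  1.1539] [ 0.4373 -0.0618  1.1539] [ 0.4373 -0.0618  1.1539] [ 0.4373 -0.0618  1.1539] [ 0.4373 -0.0618  1.1539] [ 0.4373 -
[... 1343 characters left out ...]
 0.4756 -0.2059  0.1303] [ 0.4755 -0.2076  0.1329] [ 0.4757 -0.21    0.1304] [ 0.4757 -0.2121  0.1301] [ 0.4758 -0.214   0.131 ] [ 0.4757 -0.2157  0.1336] [ 0.4373 -0.0618  1.1539] [ 0.4738 -0.2033  0.1195] [ 0.4737 -0.2047  0.1241] [ 0.4736 -0.2063  0.1275] [ 0.4735 -0.2078  0.1314] [ 0.4735 -0.2098  0.1321] [ 0.4735 -0.2112  0.1362] [ 0.4737 -0.2142  0.1299] [ 0.4737 -0.2158  0.1329] [ 0.4718 -0.2054  0.119 ] [ 0.4714 -0.2058  0.1311] [ 0.4716 -0.2085  0.1272] [ 0.4715 -0.2098  0.132 ] [ 0.4716 -0.2121  0.1309] [ 0.4716 -0.214   0.1315] [ 0.4373 -0.0618  1.1539] [ 0.4699 -0.2102  0.1149] [ 0.4696 -0.2108  0.1254] [ 0.4373 -0.0618  1.1539] [ 0.4373 -0.0618  1.1539] [ 0.4373 -0.0618  1.1539]
```

View pics/tc.png

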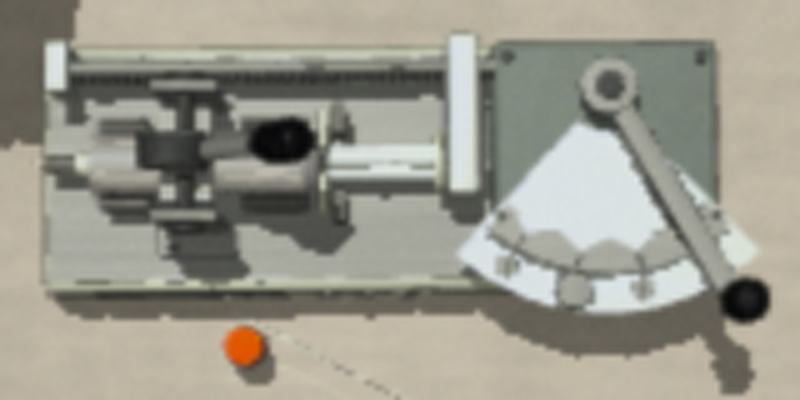

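View pics/sc.png

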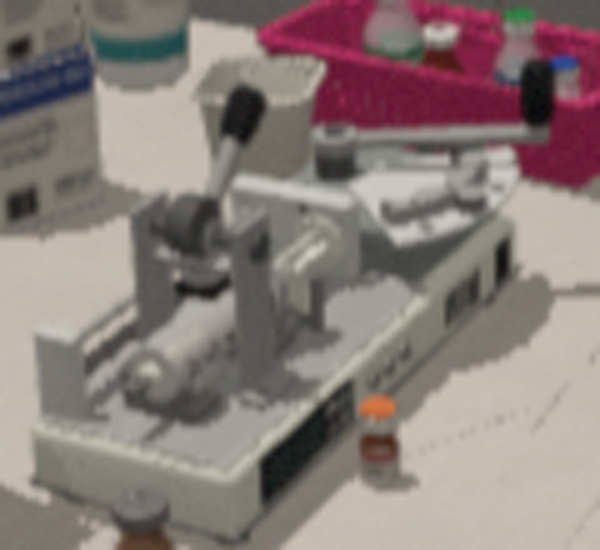

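Crop: the large knob at (575,291) is the middle hole of three, so the target is the 0.698 notch. The smaller plugs are at (507,265) and (643,288). In the scene crop the pad is at (205,280), above the barrel. I'll check the wrist camera's mounting and refine the geometry.

```bash
python3 - <<'E'
from h import *
w=grab('wrist','w0'); s=observe()
from scipy.spatial.transform import Rotation as R
T=np.eye(4);T[:3,:3]=R.from_euler('xyz',s['tool_rot']).as_matrix();T[:3,3]=s['tool_pos']
print(w['fx'],(np.linalg.inv(T)@w['world_from_camera']).round(3).tolist(),s['contact_force'],s['time'])
c=load('top0')
Ti=np.linalg.inv(c['world_from_camera'])
def atz(u,v,z,c=c):
    T=c['world_from_camera']; d=T[:3,:3]@np.array([(u-c['cx'])/c['fx'],-(v-c['cy'])/c['fy'],-1]); return (T[:3,3]+d*(z-T[2,3])/d[2]).round(4)
f=lambda x,y:(192+(x+.5)/5-.5,170+(y+.5)/5-.5)
print('handle',atz(*f(745,300),.134),'pivot',atz(*f(610,85),.1),'knob',atz(*f(575,290),.0855),'plugs',atz(*f(507,265),.076),atz(*f(643,288),.076))
print('bridge L cheeks tops',atz(*f(185,84),.134),atz(*f(183,215),.134),'front edge',atz(*f(47,289),.045),atz(*f(460,288),.045),'axle drum',atz(*f(168,150),.135))
P=cloud(c);Q=P.reshape(-1,3);I=c['img'].reshape(-1,3)
S=load('scene0');Q2=cloud(S).reshape(-1,3);I2=S['img'].reshape(-1,3)
for q,i in((Q,I),(Q2,I2)):
    m=(i.max(1)<45)&(abs(q[:,0]-.535)<.03)&(q[:,1]>-.07)&(q[:,1]<.03)&(q[:,2]>.14)&(q[:,2]<.22); print(m.sum(),q[m].mean(0),q[m].min(0),q[m].max(0))
E
```

```text
290.2054164653485 [[0.0, 0.965, 0.263, 0.071], [1.0, 0.0, -0.001, 0.0], [-0.001, 0.263, -0.965, 0.021], [0.0, 0.0, 0.0, 1.0]] [ 0.40161894  0.08931082 -0.32044042] 0.15
handle [ 0.4784 -0.2086  0.134 ] pivot [ 0.57   -0.1542  0.1   ] knob [ 0.4827 -0.1422  0.0855] plugs [ 0.4931 -0.1132  0.076 ] [ 0.4847 -0.1725  0.076 ]
bridge L cheeks tops [0.5611 0.024  0.134 ] [0.507 0.023 0.134] front edge [0.4785 0.0895 0.045 ] [ 0.4839 -0.0939  0.045 ] axle drum [0.5335 0.03   0.135 ]
81 [ 0.53517641 -0.01818856  0.17131021] [ 0.52819325 -0.02995908  0.15951555] [ 0.54253231 -0.00579135  0.17959119]
53 [ 0.53005373 -0.0116312   0.16672241] [ 0.52406839 -0.01885283  0.15691922] [ 0.53752209 -0.00336749  0.17602128]
```

>>> arm_command:
  xyz:
    - [40, 25, 0]
    - [40, 25, 0]
    - [40, 25, 0]
    - [40, 25, 0]
    - [10, 45, 0]
    - [10, 45, 0]
    - [10, 45, 0]
    - [10, 45, 0]
    - [10, 45, 0]
    - [10, 45, 0]
    - [10, 45, 0]
    - [10, 45, 0]
    - [10, 45, 0]
    - [10, 45, 0]
    - [10, 45, 0]
    - [10, 45, 0]
    - [10, 45, 0]
    - [0, 5, -34]
    - [0, 0, -34]
    - [0, 0, 0]
  spin: [-6.4, -6.4, -6.4, 0, 0, 0, 0, 0, 0, 0, 0, 0, 0, 0, 0, 0, 0, 0, 0, 0]
  jaw: -1
  squeeze: 40

```text
time: 2.15
tool_pos: [0.4616, 0.1945, 0.3327]
tool_rot: [3.139, 0.009, 0.002]
contact_force: [0.1, 0.2, -1.3]
opening: 0.0004
grip_force: 0.0
```

```bash
python3 - <<'E'
from h import *
I=[];D=[]
for k in range(6):
    c=read_camera('wrist');I.append(c['img'].astype(float));D.append(np.where(c['depth']>0,c['depth'],np.nan))
c=dict(c);c['img']=np.mean(I,0).astype(np.uint8);c['depth']=np.nan_to_num(np.nanmedian(D,0))
np.savez('pics/w1.npz',**{k:np.array(v) for k,v in c.items()})
Ti=np.linalg.inv(c['world_from_camera']); p=Ti@[.534,.024,.1,1]; u=c['cx']+c['fx']*p[0]/-p[2]; v=c['cy']-c['fy']*p[1]/-p[2]
print(u,v,observe()['tool_pos'],observe()['tool_rot'],observe()['time'],c['fx'],c['world_from_camera'].round(3).tolist())
u=int(np.clip(u,50,510));v=int(np.clip(v,40,380));u0=max(0,u-70);v0=max(0,v-50)
print(u0,v0)
cv2.imwrite('pics/wc1.png',cv2.resize(c['img'][v0:v0+100,u0:u0+133,::-1],None,fx=6,fy=6,interpolation=cv2.INTER_CUBIC))
S=load('scene0')
J=[read_camera('scene')['img'].astype(float) for _ in range(4)]
np.save('pics/savg.npy',np.mean(J,0))
E
```

```text
513.4703212865741 132.33904993858926 [0.4635108  0.19405774 0.338466  ] [-3.14090751e+00 -3.11049038e-03 -3.06001434e-05] 2.45 290.2054164653485 [[0.0, 0.966, 0.26, 0.535], [-1.0, 0.0, 0.0, 0.194], [0.0, -0.26, 0.966, 0.318], [0.0, 0.0, 0.0, 1.0]]
440 82<stdin>:5: RuntimeWarning: All-NaN slice encountered
```

View pics/wc1.png

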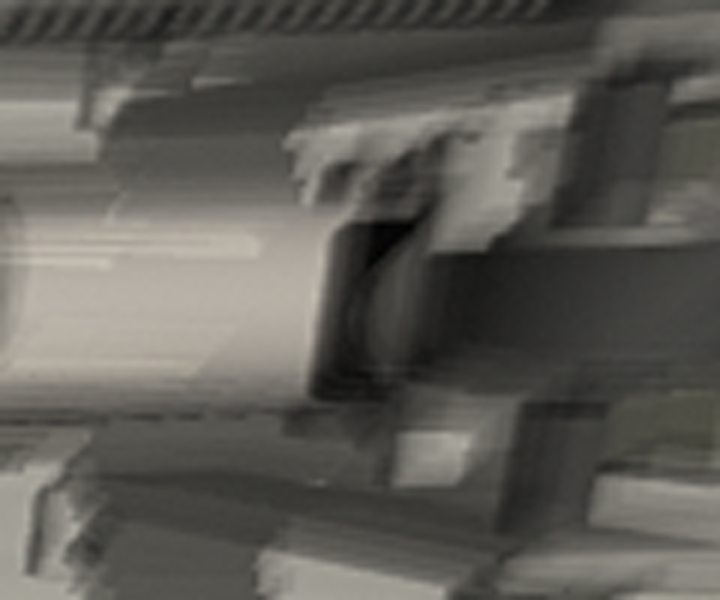

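The crop shows the barrel on the left, the black pad end face at about (310–375, 225–400) and the cam drum to its right. The frames are smeared because the arm was still settling, so I'll retake them and use the depth.

```bash
python3 - <<'E'
from h import *
I=[];D=[]
for k in range(8):
    c=read_camera('wrist');I.append(c['img'].astype(float));D.append(np.where(c['depth']>0,c['depth'],np.nan))
print(np.ptp([i[135,500] for i in I],0))
c=dict(c);c['img']=np.mean(I,0).astype(np.uint8);c['depth']=np.nan_to_num(np.nanmedian(D,0))
np.savez('pics/w2.npz',**{k:np.array(v) for k,v in c.items()})
cv2.imwrite('pics/wc2.png',cv2.resize(c['img'][82:182,440:560,::-1],None,fx=6,fy=6,interpolation=cv2.INTER_CUBIC))
P=cloud(c)
for v in (128,132,136,140):
  print(v,[(u,*(P[v,u]*1000).round(1),c['img'][v,u].mean().round()) for u in range(468,520,2)])
  print(v,[(u,) for u in ()])
m=P[118:150,450:488].reshape(-1,3); i=m[:,2]<.2
# barrel crest: fit cylinder r=14 along y
from scipy.optimize import least_squares
q=P[115:152,450:486].reshape(-1,3); q=q[(q[:,2]>.06)&(q[:,2]<.12)]
r=least_squares(lambda a:np.hypot(q[:,0]-a[0]-a[2]*(q[:,1]-.05),q[:,2]-a[1])-.014,[.534,.08,0],loss='soft_l1',f_scale=.001)
print('barrel axis',r.x,np.std(r.fun),len(q)); print(observe()['time'],observe()['tool_pos'],observe()['contact_force'])
E
```

```text
[33. 32. 31.]
128 [(468, np.float64(535.9), np.float64(47.8), np.float64(82.3), np.float64(173.0)), (470, np.float64(535.9), np.float64(46.2), np.float64(82.2), np.float64(174.0)), (472, np.float64(535.9), np.float64(44.5), np.float64(81.9), np.float64(174.0)), (474, np.float64(535.9), np.float64(43.2), np.float64(82.3), np.float64(173.0)), (476, np.float64(535.9), np.float64(41.5), np.float64(82.1), np.float64(173.0)), (478, np.float64(535.9), np.float64(40.2), np.float64(82.4), np.float64(174.0)), (480, np.float64(535.9), np.float64(38.8), np.float64(82.7), np.float64(172.0)), (482, np.float64(535.9), np.float64(37.0), np.float64(82.3), np.float64(174.0)), (484, np.float64(535.9), np.float64(35.5), np.float64(82.4), np.float64(173.0)), (486, np.float64(535.9), np.float64(33.9), np.float64(82.4), np.float64(173.0)), (488, np.float64(535.9), np.float64(32.3), np.float64(82.3), np.float64(173.0)), (490, np.float64(535.9), np.float64(31.4), np.float64(83.2), np.float64(173.0)), (492, np.float64(535.9), np.float64(29.2), np.float64(82.3), np.float64(174.0)), (494, np.float64(535.9), np.
[... 6868 characters left out ...]
 (508, np.float64(527.6), np.float64(34.9), np.float64(108.4), np.float64(51.0)), (510, np.float64(527.9), np.float64(41.3), np.float64(118.5), np.float64(26.0)), (512, np.float64(528.0), np.float64(43.0), np.float64(122.4), np.float64(22.0)), (514, np.float64(528.1), np.float64(43.7), np.float64(124.8), np.float64(25.0)), (516, np.float64(528.2), np.float64(43.6), np.float64(126.4), np.float64(27.0)), (518, np.float64(528.2), np.float64(43.5), np.float64(127.9), np.float64(31.0))]
140 []
barrel axis [ 0.53201005  0.06897224 -0.03539533] 0.0003081749744872078 1278
3.05 [0.46302369 0.19432514 0.33669181] [-0.58058794  0.80914923  0.24931107]<stdin>:6: RuntimeWarning: All-NaN slice encountered
```

View pics/wc2.png

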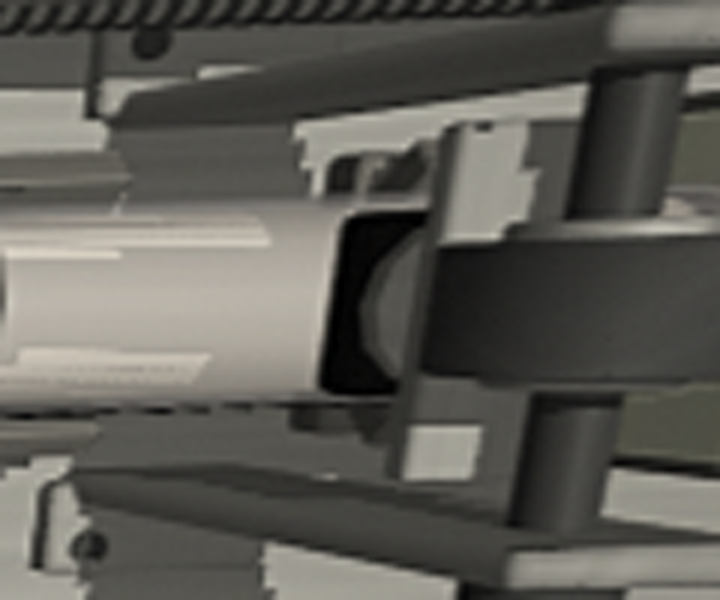

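The sharp crop shows the black pad end face at (320–400, 215–395), with the barrel shoulder edge at x≈320. Depth gives the barrel top at z≈83.0 mm and the pad's lower edge near 91.5 mm. I'll check the pad's top face to pin its thickness.

```bash
python3 - <<'E'
from h import *
c=load('w2');P=cloud(c)*1000
for v in range(115,150,2):
  print(v,' '.join(f"{u}:{P[v,u,1]:.1f},{P[v,u,2]:.1f},{c['img'][v,u].mean():.0f}" for u in range(493,508)))
q=P[40:230,500:560].reshape(-1,3)
# lever angle from top & scene cameras, axis x-plane: grip points
from scipy.optimize import least_squares
A=[]
for n in('top0','scene0'):
    S=load(n);Q=cloud(S).reshape(-1,3)*1000;i=S['img'].reshape(-1,3)
    m=(i.max(1)<60)&(abs(Q[:,0]-534)<14)&(Q[:,1]>-60)&(Q[:,1]<10)&(Q[:,2]>140)&(Q[:,2]<200);A.append(Q[m])
q=np.vstack(A)
def f(p):
    d=np.array([-np.sin(p[0]),np.cos(p[0])]); y=q[:,1]-p[2]; z=q[:,2]-120
    return np.hypot(q[:,0]-p[1], -y*d[1]+z*d[0]) -9.5
for yy in(22,24,26):
    g=lambda a:f([a[0],a[1],yy]); r=least_squares(g,[.8,534],loss='soft_l1'); print(yy,r.x,np.std(r.fun),'t',.873-r.x[0])
E
```

```text
115 493:23.8,73.1,100 494:23.5,73.8,87 495:23.3,74.6,90 496:22.0,73.9,89 497:21.5,74.3,91 498:20.6,74.2,103 499:19.7,74.0,118 500:19.0,74.1,120 501:18.8,74.9,100 502:18.0,75.0,96 503:17.1,74.8,99 504:16.8,75.4,99 505:16.1,75.6,98 506:15.2,75.4,100 507:14.1,75.0,106
117 493:26.6,77.4,128 494:25.9,77.6,130 495:24.6,76.9,130 496:24.2,77.4,133 497:23.0,76.9,141 498:22.3,76.9,149 499:21.5,77.0,92 500:31.8,92.2,69 501:32.2,93.7,57 502:31.7,94.1,46 503:32.1,95.7,36 504:31.9,96.3,34 505:31.2,96.4,29 506:30.5,96.4,30 507:29.8,96.4,27
119 493:27.6,79.3,143 494:26.0,78.1,144 495:25.5,78.6,151 496:25.4,79.6,128 497:33.8,92.3,43 498:33.8,93.3,1 499:33.7,94.2,0 500:33.9,95.5,4 501:33.5,95.9,5 502:33.0,96.3,5 503:32.9,97.0,5 504:32.7,97.8,7 505:31.7,97.4,10 506:31.0,97.4,7 507:30.4,97.6,7
121 493:28.0,80.3,156 494:27.5,80.7,159 495:26.7,80.6,166 496:33.1,90.7,88 497:34.0,92.9,15 498:33.8,93.7,3 499:33.8,94.8,6 500:33.6,95.4,8 501:33.4,96.1,7 502:33.5,97.3,8 503:32.6,97.0,8 504:32.1,97.4,10 505:31.4,97.4,9 506:30.8,97.6,7 507:30.6,98.3,23
123 493:28.4,81.2,163 494:27.7,81.3,168 495:26.7,81.1,158 496
[... 3068 characters left out ...]
2 494:20.7,76.6,57 495:31.3,92.3,20 496:31.9,94.2,9 497:31.7,94.9,8 498:31.9,96.2,2 499:31.6,96.7,0 500:31.2,97.2,3 501:29.8,96.3,2 502:29.2,96.6,2 503:28.8,97.0,6 504:27.6,96.3,10 505:27.2,96.9,14 506:34.4,107.3,39 507:35.1,109.0,50
149 493:4.0,52.8,34 494:10.0,62.4,33 495:15.7,71.2,26 496:16.1,72.9,20 497:14.9,72.5,28 498:3.6,58.3,35 499:4.1,60.1,34 500:4.1,61.3,33 501:4.2,62.6,30 502:4.4,64.1,25 503:4.0,64.7,27 504:2.9,64.3,30 505:2.4,64.8,45 506:34.9,108.3,49 507:35.4,109.8,50
22 [  0.7616689  534.66025289] 2.456574538663068 t 0.11133109957480236
24 [  0.78542376 534.70449644] 2.4625890307516203 t 0.08757623842734874
26 [  0.8081064  534.74613848] 2.4730527255839716 t 0.06489359912025094
```

>>> arm_command:
  xyz:
    - [0, -15, 40]
    - [0, -45, 25]
    - [14, -46, 0]
    - [14, -46, 0]
    - [14, -46, 0]
    - [14, -46, 0]
    - [15, -46, 0]
    - [0, 0, -36]
    - [0, 0, -36]
    - [0, 0, 0]
    - [0, 0, 0]
    - [0, 0, 0]
  spin: [0, 0, 0, 0, 0, 0, 0, 0, 0, 0, 0, 0]

```text
time: 4.25
tool_pos: [0.5347, -0.0942, 0.331]
tool_rot: [3.14, -0.003, 0.001]
contact_force: [-0.1, 0.9, 0.5]
opening: 0.0003
grip_force: 0.0
```

```bash
cat >> h.py <<'E'
def st():
    s=observe(); print(round(s['time'],2),(s['tool_pos']*1000).round(1),s['tool_rot'].round(3),s['contact_force'].round(2),s['torque'].round(2))
E
python3 -c "
from h import *
st();c=grab('wrist','w3');P=cloud(c)*1000;cv2.imwrite('pics/w3.png',c['img'][:,:,::-1]);st()"
```

```text
4.25 [534.7 -94.2 331. ] [ 3.14e+00 -3.00e-03  1.00e-03] [-0.09  0.85  0.5 ] [-0.01  0.05  0.01]
4.3 [534.6 -94.2 331.2] [ 3.14e+00 -4.00e-03  1.00e-03] [0.09 0.18 0.8 ] [ 0.01  0.06 -0.01]
```

View pics/w3.png

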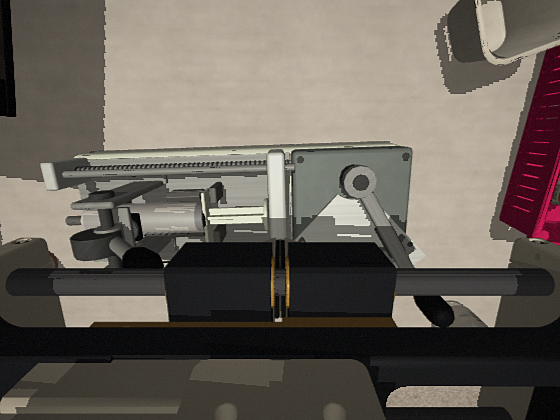

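The wrist view shows the closed fingers (black blocks at 165–395, 245–320) just right of the cam grip at (143,258), which is as planned. I'll start the push and stop near upright.

>>> arm_command:
  xyz:
    - [0, 15, 0]
    - [0, 15, 0]
    - [0, 6, 0]
    - [0, 6, 0]
    - [0, 6, 0]
    - [0, 6, 0]
    - [0, 6, 0]
    - [0, 6, 0]
    - [0, 6, 0]
    - [0, 6, 1]
    - [0, 6, 2]
    - [0, 6, 2]
    - [0, 0, 0]
    - [0, 0, 0]
  spin: [0, 0, 0, 0, 0, 0, 0, 0, 0, 0, 0, 0, 0, 0]

```text
time: 5.7
tool_pos: [0.5339, -0.0041, 0.3338]
tool_rot: [-3.141, 0.0, 0.001]
contact_force: [0.4, -0.4, 0.3]
opening: 0.0009
grip_force: 0.3
```

```bash
cat >> h.py <<'E'
from scipy.optimize import least_squares
def ang(tag,t0):
    out=[]
    for n in('top','scene'):
        S=grab(n,f'{n}_{tag}');Q=cloud(S).reshape(-1,3)*1000;i=S['img'].reshape(-1,3)
        y=Q[:,1]-24;z=Q[:,2]-120;a=.873-t0;al=-y*np.sin(a)+0*y; al=-y*np.sin(a)*1+z*np.cos(a); pe=np.abs(y*np.cos(a)+z*np.sin(a))
        m=(i.max(1)<60)&(abs(Q[:,0]-534)<14)&(al>50)&(al<78)&(pe<22)
        q=Q[m]; print(n,m.sum(),q.mean(0).round(1))
        def f(p):
            return np.hypot(q[:,0]-p[1],(q[:,1]-24)*np.cos(p[0])+(q[:,2]-120)*np.sin(p[0]))-9.5
        r=least_squares(f,[a,534],loss='soft_l1'); print('  t',.873-r.x[0],'x',r.x[1],'rms',np.std(r.fun))
E
python3 -c "
from h import *
st();ang('a',.8);st()
im=np.hstack([load('top_a')['img'][170:250,192:292],]);s=load('scene_a')['img'][180:260,205:305]
cv2.imwrite('pics/a.png',cv2.resize(np.hstack([im,s])[:,:,::-1],None,fx=4,fy=4,interpolation=cv2.INTER_CUBIC))"
```

```text
5.7 [533.9  -4.1 333.8] [-3.141e+00  0.000e+00  1.000e-03] [ 0.39 -0.39  0.34] [-0.02 -0.02 -0.01]
top 0 [nan nan nan]
  t 0.8 x 534.0 rms nan
scene 67 [528.3  29.3 184. ]
  t 0.8632364135095482 x 533.1828544656379 rms 2.160353787705182
5.8 [533.8  -4.2 333.6] [-3.141e+00  1.000e-03  1.000e-03] [ 0.05  1.05 -0.28] [ 0.04  0.01 -0.04]h.py:20: RuntimeWarning: Mean of empty slice.
  q=Q[m]; print(n,m.sum(),q.mean(0).round(1))
  ret = um.true_divide(
  ret = _var(a, axis=axis, dtype=dtype, out=out, ddof=ddof,
  arrmean = um.true_divide(arrmean, div, out=arrmean,
  ret = ret.dtype.type(ret / rcount)
```

View pics/a.png

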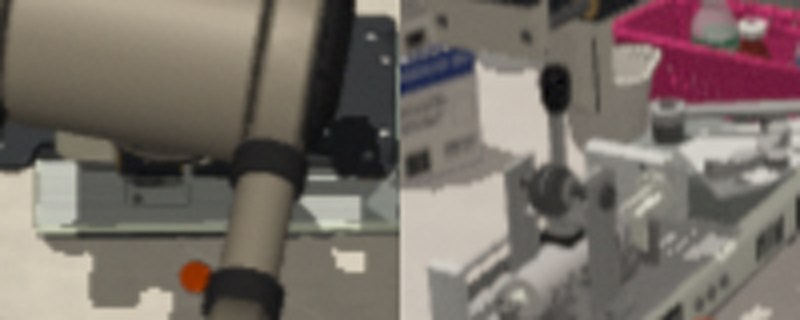

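The left half, the top view, is blocked by the arm. The right half, the scene crop, shows the grip upright at (555,90) against the finger, with t≈0.86 as predicted. I'll push on towards t≈1.2.

>>> arm_command:
  xyz:
    - [0, 3, 2]
    - [0, 3, 2]
    - [0, 3, 2]
    - [0, 2, 1]
    - [0, 2, 0]
    - [0, 2, 0]
    - [0, 2, 0]
    - [0, 0, 0]
    - [0, 0, 0]
  spin: [0, 0, 0, 0, 0, 0, 0, 0, 0]

```text
time: 6.7
tool_pos: [0.534, 0.0128, 0.341]
tool_rot: [-3.141, 0.0, 0.001]
contact_force: [-0.3, -2.4, 0.1]
opening: 0.0004
grip_force: 0.9
```

```bash
python3 -W ignore -c "
from h import *
st();ang('b',1.2);st()
S=load('scene_b');Q=cloud(S)*1000
m=(S['img'].max(2)<60)&(abs(Q[...,0]-534)<14)&(abs(Q[...,1]-24)<12)&(Q[...,2]>80)&(Q[...,2]<105)
print('padpix b',m.sum(),Q[m].mean(0),Q[m].max(0),Q[m].min(0))
S=load('scene0');Q=cloud(S)*1000
m=(S['img'].max(2)<60)&(abs(Q[...,0]-534)<14)&(abs(Q[...,1]-24)<12)&(Q[...,2]>80)&(Q[...,2]<105)
print('padpix 0',m.sum(),Q[m].mean(0),Q[m].max(0),Q[m].min(0))
"
```

```text
6.7 [534.   12.8 341. ] [-3.141e+00  0.000e+00  1.000e-03] [-0.34 -2.45  0.13] [-0.32  0.21  0.02]
top 0 [nan nan nan]
  t 1.2 x 534.0 rms nan
scene 68 [526.7  46.2 181.9]
  t 1.1505338146664335 x 533.2023015299 rms 2.5180938956334984
6.8 [534.   12.8 341. ] [-3.141e+00 -0.000e+00  1.000e-03] [-1.36 -0.78 -0.23] [-0.24  0.11 -0.  ]
padpix b 19 [527.82853327  31.7230588   90.42590457] [540.82434502  35.03571869  93.46571322] [520.74394928  22.58203225  88.42355212]
padpix 0 19 [529.52703541  31.4356663   96.08487717] [541.06264949  35.35919626  98.99891541] [520.05373316  21.32395657  92.74372886]
```

>>> arm_command:
  xyz:
    - [0, -15, 0]
    - [0, -5, 30]
    - [-20, 0, 34]
    - [-21, 20, 0]
    - [-15, 42, 0]
    - [-15, 42, 0]
    - [0, 45, 0]
    - [0, 45, 0]
    - [0, 7, -34]
    - [0, 0, -34]
    - [0, 0, 0]
    - [0, 0, 0]
    - [0, 0, 0]
    - [0, 0, 0]
    - [0, 0, 0]
    - [0, 0, 0]
  spin: [0, 0, 0, 0, 0, 0, 0, 0, 0, 0, 0, 0, 0, 0, 0, 0]

```text
time: 8.4
tool_pos: [0.4632, 0.1935, 0.3378]
tool_rot: [-3.141, -0.001, 0.0]
contact_force: [0.3, 0.4, -1.3]
opening: 0.0005
grip_force: 0.0
```

```bash
cat >> h.py <<'E'
def pad(tag,n=6):
    D=[]
    for k in range(n):
        c=read_camera('wrist');D.append(np.where(c['depth']>0,c['depth'],np.nan))
    c=dict(c);c['depth']=np.nan_to_num(np.nanmedian(D,0)); np.savez(f'pics/{tag}.npz',**{k:np.array(v) for k,v in c.items()})
    cv2.imwrite(f'pics/{tag}.png',cv2.resize(c['img'][62:202,400:560,::-1],None,fx=5,fy=5,interpolation=cv2.INTER_CUBIC)); return c
def meas(c):
    P=cloud(c)*1000; I=c['img'].mean(2)
    r=P.reshape(-1,3); m=(abs(r[:,1]-43)<6)&(abs(r[:,0]-532)<9)&(r[:,2]>70)&(r[:,2]<100)
    b=r[m]; f=least_squares(lambda a:np.hypot(b[:,0]-a[0]-a[2]*(b[:,1]-43),b[:,2]-a[1])-14,[532,69,0],loss='soft_l1'); print('barrel top',f.x[1]+14,len(b))
    m=(I<25)&(abs(P[...,0]-532)<14)&(P[...,1]>28.5)&(P[...,1]<36)&(P[...,2]>80)&(P[...,2]<100)
    q=P[m]; print('pad black',m.sum(),'zmin/max pct',np.percentile(q[:,2],[1,5,50,95,99]).round(1),'yface',np.percentile(q[:,1],95).round(1))
    t=q[(q[:,1]<31.5)]; print('top face z',len(t),np.median(t[:,2]).round(2) if len(t) else None)
E
python3 -W ignore -c "
from h import *
st();meas(load('w2'));c=pad('w4');meas(c);st()"
```

```text
8.4 [463.2 193.5 337.8] [-3.141e+00 -1.000e-03  0.000e+00] [ 0.31  0.37 -1.3 ] [0.02 0.02 0.03]
barrel top 82.98973045343112 354
pad black 225 zmin/max pct [92.1 92.4 96.  97.9 98.2] yface 33.7
top face z 36 97.59
barrel top 83.00176018622834 351
pad black 190 zmin/max pct [86.4 86.7 89.6 91.5 91.8] yface 33.7
top face z 31 91.08
8.7 [463.  193.6 337. ] [3.142e+00 0.000e+00 1.000e-03] [-1.81 -0.49 -0.71] [ 0.02  0.05 -0.01]
```

View pics/w4.png

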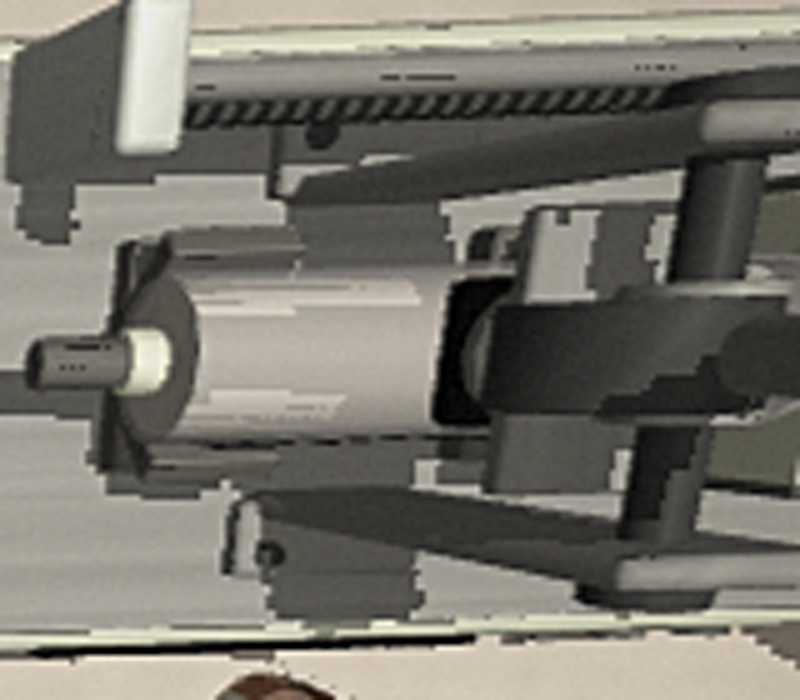

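The pad now sits on the barrel at (440–490, 280–425). Its top has dropped from 97.6 to 91.1 mm, so it is at or just past contact. I'll measure the lever angle properly with all cameras.

```bash
python3 -W ignore - <<'E'
from h import *
T=grab('top','top_c');S=grab('scene','scene_c');W=load('w4')
def pts(c,a):
    Q=cloud(c).reshape(-1,3)*1000;i=c['img'].reshape(-1,3);y=Q[:,1]-24;z=Q[:,2]-120
    al=-y*np.sin(a)+z*np.cos(a);pe=abs(y*np.cos(a)+z*np.sin(a))
    return Q[(abs(Q[:,0]-534)<13)&(al>52)&(al<74)&(pe<14)]
def fit(L,ax):
    p0=[.873-1.15 if ax else .79]; 
    def f(p,L=L):
        o=[]
        for k,q in enumerate(L):
            o.append(np.hypot(q[:,0]-p[1+2*k],(q[:,1]-p[2+2*k])*np.cos(p[0])+(q[:,2]-120)*np.sin(p[0]))-9.5)
        return np.concatenate(o)
    r=least_squares(f,p0+[534,24]*len(L),loss='soft_l1',f_scale=1.); return .873-r.x[0],r.x[1:].round(1),np.std(r.fun)
for names,a,k in((('top0','scene0'),.79,0),(('top_c','scene_c','w4'),-.27,1)):
    for n in names:
        q=pts(load(n),a); 
        if len(q)<10: print(n,len(q)); continue
        # axle y fixed at 24
        g=lambda p:np.hypot(q[:,0]-p[1],(q[:,1]-24)*np.cos(p[0])+(q[:,2]-120)*np.sin(p[0]))-9.5
        r=least_squares(g,[a,534],loss='soft_l1'); 
        # PCA-free: direction free too
        g2=lambda p:np.hypot(q[:,0]-p[1],(q[:,1]-p[2])*np.cos(p[0])+(q[:,2]-120)*np.sin(p[0]))-9.5
        r2=least_squares(g2,[a,534,24],loss='soft_l1')
        print(n,len(q),'fixed t',(.873-r.x[0]).round(3),r.x[1].round(1),'rms',np.std(r.fun).round(2),'free t',(.873-r2.x[0]).round(3),r2.x[2].round(1))
st()
E
```

```text
top0 93 fixed t 0.084 535.6 rms 2.47 free t -0.101 43.9
scene0 56 fixed t 0.106 534.6 rms 1.73 free t 0.244 13.4
top_c 73 fixed t 1.164 534.9 rms 2.58 free t 1.24 19.0
scene_c 1
w4 0
8.8 [463.  193.6 337. ] [3.141e+00 0.000e+00 1.000e-03] [-0.6  -0.38 -0.98] [ 0.07  0.05 -0.01]
```

Every estimate agrees: t≈1.16, contact at about 1.05, squeeze about 0.8 mm. I'll go back and add roughly 0.1 rad to land mid-window.

>>> arm_command:
  xyz:
    - [0, 0, 34]
    - [0, -7, 34]
    - [0, -45, 0]
    - [0, -45, 0]
    - [15, -42, 0]
    - [15, -42, 0]
    - [21, -20, 0]
    - [20, 0, -34]
    - [0, 5, -30]
    - [0, 8, 0]
    - [0, 5, 0]
    - [0, 2, 0]
    - [0, 2, 0]
    - [0, 2, 0]
    - [0, 1.5, 0]
    - [0, 0, 0]
    - [0, 0, 0]
  spin: [0, 0, 0, 0, 0, 0, 0, 0, 0, 0, 0, 0, 0, 0, 0, 0, 0]

```text
time: 10.5
tool_pos: [0.5342, 0.0181, 0.3417]
tool_rot: [3.141, -0.002, 0.001]
contact_force: [0.6, -3.0, 3.7]
opening: 0.0
grip_force: 2.0
```

```bash
python3 -W ignore -c "
from h import *
st();ang('d',1.25);st()"
```

```text
10.5 [534.2  18.1 341.7] [ 3.141e+00 -2.000e-03  1.000e-03] [ 0.55 -3.02  3.7 ] [-0.33  0.02  0.06]
top 0 [nan nan nan]
  t 1.25 x 534.0 rms nan
scene 67 [526.6  50.7 181. ]
  t 1.2320543746048624 x 532.5310570284759 rms 2.5238408621301307
10.6 [534.2  18.1 341.6] [ 3.141e+00 -1.000e-03  1.000e-03] [ 0.11 -3.29  5.1 ] [-0.42 -0.03  0.03]
```

>>> arm_command:
  xyz:
    - [0, -15, 0]
    - [0, -5, 30]
    - [0, -5, 34]
    - [-10, -45, 0]
    - [-10, -45, 0]
    - [-10, -45, 0]
    - [-10, -45, 0]
    - [-10, -45, 0]
    - [-6, -30, -30]
    - [0, 0, -45]
    - [0, 0, -45]
    - [0, 0, -2]
    - [0, 0, 0]
    - [0, 0, 0]
    - [0, 0, 0]
  spin: [0, 0, 0, 0, 0, 0, 0, 0, 0, 0, 0, 0, 0, 0, 0]

```text
time: 12.1
tool_pos: [0.4787, -0.2621, 0.2854]
tool_rot: [3.139, -0.004, 0.001]
contact_force: [0.5, 0.2, 0.6]
opening: 0.0005
grip_force: 0.0
```

```bash
python3 -W ignore - <<'E'
from h import *
st();ang('e',1.24)
S=load('scene_e');Q=cloud(S)*1000
m=(S['img'].max(2)<60)&(abs(Q[...,0]-534)<14)&(abs(Q[...,1]-24)<12)&(Q[...,2]>80)&(Q[...,2]<105);print('pad',m.sum(),Q[m].mean(0),Q[m].max(0))
w=grab('wrist','w5'); st()
E
```

```text
12.1 [ 478.7 -262.1  285.4] [ 3.139e+00 -4.000e-03  1.000e-03] [0.48 0.16 0.63] [ 0.08  0.04 -0.01]
top 74 [532.6  43.4 185.2]
  t 1.2591629500995372 x 534.4319544523503 rms 2.927170218136942
scene 57 [526.9  51.3 180.5]
  t 1.202789136834044 x 532.0314502380566 rms 2.6785603834730987
pad 17 [528.60030711  31.71947436  89.70669451] [540.70189623  35.18552761  92.01211256]
12.25 [ 478.3 -261.8  284.5] [ 3.14e+00 -2.00e-03  1.00e-03] [-0.02  0.53 -0.38] [ 0.01 -0.04 -0.  ]
```

View pics/w5.png

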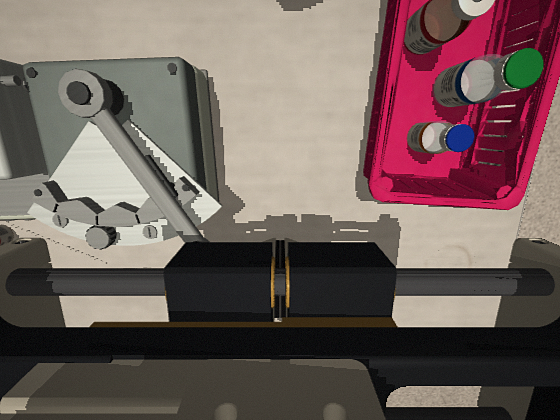

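The wrist view shows the drive arm running from the pivot at (78,92) towards the handle hidden behind the finger. The knob is at (98,237), the middle of the three holes. Before throwing the drive I'll verify the pad once more from the left.

>>> arm_command:
  xyz:
    - [0, 0, 45]
    - [0, 0, 45]
    - [0, 20, 32]
    - [0, 45, 0]
    - [0, 45, 0]
    - [0, 45, 0]
    - [0, 45, 0]
    - [0, 45, 0]
    - [0, 45, 0]
    - [0, 45, 0]
    - [-5, 45, 0]
    - [-5, 45, 0]
    - [-5, 31, -34]
    - [0, 0, -34]
    - [0, 0, 0]
    - [0, 0, 0]
    - [0, 0, 0]
    - [0, 0, 0]
    - [0, 0, 0]
    - [0, 0, 0]
  spin: [0, 0, 0, 0, 0, 0, 0, 0, 0, 0, 0, 0, 0, 0, 0, 0, 0, 0, 0, 0]

```text
time: 14.25
tool_pos: [0.4632, 0.1938, 0.3377]
tool_rot: [-3.141, -0.001, 0.0]
contact_force: [0.2, -0.7, -0.2]
opening: 0.0005
grip_force: 0.0
```

```bash
python3 -W ignore - <<'E'
from h import *
st();c=pad('w6',8);meas(c);st()
# compare pad edges / drum in w4 vs w6
for n in('w2','w4','w6'):
    c=load(n);P=cloud(c)*1000;I=c['img'].mean(2)
    m=(I<25)&(abs(P[...,0]-532)<12)&(P[...,1]>28.5)&(P[...,1]<31.5)&(P[...,2]>80)&(P[...,2]<100)
    g=(abs(P[...,0]-532)<5)&(I>70)&(P[...,1]>29)&(P[...,1]<33)&(P[...,2]>90)&(P[...,2]<103)
    print(n,'blacktop',P[m][:,2].mean().round(2),m.sum(),'greytop',np.median(P[g][:,2]).round(2),g.sum())
    # drum left-most surface (eccentric): y max near z 105-125
    d=(abs(P[...,0]-532)<6)&(P[...,2]>95)&(P[...,2]<150)&(P[...,1]>30)&(P[...,1]<60)
    q=P[d];f=least_squares(lambda a:np.hypot(q[:,1]-a[0],q[:,2]-a[1])-a[2],[24,118,18],loss='soft_l1',f_scale=.5);print('  drum c',f.x.round(1),len(q))
E
```

```text
14.25 [463.2 193.8 337.7] [-3.141e+00 -1.000e-03  0.000e+00] [ 0.24 -0.69 -0.2 ] [0.05 0.03 0.04]
barrel top 83.01131683540402 354
pad black 182 zmin/max pct [86.2 86.7 89.5 91.4 93.3] yface 33.9
top face z 26 91.07
14.65 [463.  194.1 337. ] [3.141e+00 0.000e+00 1.000e-03] [ 0.37 -0.45  0.48] [0.02 0.03 0.02]
w2 blacktop 97.37 36 greytop 100.73 58
  drum c [ 22.2 120.8  22.6] 1223
w4 blacktop 91.12 31 greytop 93.83 6
  drum c [ 28.9 117.5  18.1] 1200
w6 blacktop 91.15 26 greytop 93.41 2
  drum c [ 28.4 116.8  18.6] 1176
```

The pad top stayed at 91.07 mm while the lever advanced, so the pad bears on the barrel with about 1.5 mm of squeeze (≈6 N). Next is the drive lever.

>>> arm_command:
  xyz:
    - [0, 0, 34]
    - [0, -31, 34]
    - [5, -45, 0]
    - [5, -45, 0]
    - [5, -45, 0]
    - [0, -45, 0]
    - [0, -45, 0]
    - [0, -45, 0]
    - [0, -45, 0]
    - [0, -45, 0]
    - [0, -45, 0]
    - [0, -20, -32]
    - [0, 0, -45]
    - [0, 0, -45]
    - [0, 0, 0]
    - [0, 0, 0]
  spin: [0, 0, 0, 0, 0, 0, 0, 0, 0, 0, 0, 0, 0, 0, 0, 0]

```text
time: 16.25
tool_pos: [0.4783, -0.262, 0.2835]
tool_rot: [-3.141, 0.001, 0.001]
contact_force: [0.3, -0.3, 1.3]
opening: 0.0009
grip_force: 0.0
```

>>> arm_command:
  xyz:
    - [0, 10, 0]
    - [0, 10, 0]
    - [-2, 6, 0]
    - [-2, 6, 0]
    - [-2, 6, 0]
    - [-2, 6, 0]
    - [-2, 6, 0]
    - [-2, 6, 0]
    - [-1, 6, 0]
    - [-1, 5, 0]
    - [0, 5, 0]
    - [0, 3, 0]
    - [0, 0, 0]
    - [0, 0, 0]
  spin: [0, 0, 0, 0, 0, 0, 0, 0, 0, 0, 0, 0, 0, 0]

```text
time: 17.65
tool_pos: [0.4641, -0.1865, 0.283]
tool_rot: [-3.141, -0.0, 0.001]
contact_force: [0.7, -0.2, -0.5]
opening: 0.0003
grip_force: 0.0
```

```bash
cat >> h.py <<'E'
def drv(tag):
    w=grab('wrist',tag);P=cloud(w)*1000
    st(); r=P.reshape(-1,3); m=(r[:,2]>90)&(r[:,2]<98); d=np.hypot(r[:,0]-570,r[:,1]+154.3); m&=(d>25)&(d<98)&(r[:,0]<560)&(r[:,1]>-230)&(r[:,1]<-90)
    q=r[m]; a=np.arctan2(q[:,1]+154.3,570-q[:,0]); print('arm pts',m.sum(),'angle left of -x deg',np.degrees(np.median(a)).round(2))
    cv2.imwrite(f'pics/{tag}.png',w['img'][:,:,::-1])
E
python3 -W ignore -c "
from h import *
drv('w7')"
```

```text
17.7 [ 464.1 -186.6  283. ] [-3.141e+00 -0.000e+00  1.000e-03] [ 0.73 -0.12 -0.35] [0.04 0.05 0.02]
arm pts 3582 angle left of -x deg -0.47
```

```bash
python3 -c "
import cv2;i=cv2.imread('pics/w7.png');cv2.imwrite('pics/w7c.png',i[60:340,60:460])"
```

```text
(no output)
```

View pics/w7c.png

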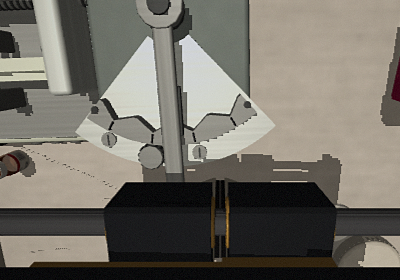

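The lever stands near the crest, between the right plug at (200,152) and the knob at (151,157). I'll nudge it on.

>>> arm_command:
  xyz:
    - [0, 2, 0]
    - [0, 2, 0]
    - [0, 2, 0]
    - [0, 0, 0]
    - [0, 0, 0]
  spin: [0, 0, 0, 0, 0]

```text
time: 18.2
tool_pos: [0.4641, -0.1808, 0.283]
tool_rot: [3.142, -0.0, 0.001]
contact_force: [1.2, -0.3, -0.3]
opening: 0.0006
grip_force: 0.0
```

```bash
python3 -W ignore -c "
from h import *
drv('w8')"
```

```text
18.25 [ 464.  -180.9  283. ] [ 3.142e+00 -0.000e+00  1.000e-03] [0.47 0.28 0.61] [0.02 0.01 0.01]
arm pts 3591 angle left of -x deg 9.7
```

It snapped over. I'll retreat and verify.

>>> arm_command:
  xyz:
    - [0, -20, 0]
    - [0, -20, 0]
    - [0, -20, 40]
    - [0, -30, 45]
    - [-15, -30, 40]
    - [-20, -30, 0]
    - [-20, -30, 0]
    - [0, 0, 0]
    - [0, 0, 0]
  spin: [0, 0, 0, 0, 0, 0, 0, 0, 0]

```text
time: 19.15
tool_pos: [0.4092, -0.3578, 0.4027]
tool_rot: [-3.141, 0.0, -0.001]
contact_force: [0.6, 1.6, 0.1]
opening: 0.0003
grip_force: 0.0
```

```bash
python3 -W ignore - <<'E'
from h import *
ang('f',1.24);st()
c=load('top_f');cv2.imwrite('pics/f.png',cv2.resize(c['img'][170:250,192:352,::-1],None,fx=5,fy=5,interpolation=cv2.INTER_CUBIC))
P=cloud(c)*1000;r=P.reshape(-1,3);d=np.hypot(r[:,0]-570,r[:,1]+154.3)
m=(r[:,2]>89)&(r[:,2]<100)&(d>25)&(d<97)&(r[:,0]<555)&(abs(r[:,1]+145)<40)
print(m.sum(),np.degrees(np.median(np.arctan2(r[m,1]+154.3,570-r[m,0]))),'knob expected 7.8-8.2')
E
```

```text
top 75 [532.6  43.5 185.5]
  t 1.256582567501321 x 533.6483479261321 rms 3.0419301853454623
scene 58 [526.9  51.3 180.3]
  t 1.201417353197911 x 531.9721524228768 rms 2.2912898692740824
19.25 [ 410.  -356.7  402.8] [-3.141e+00  0.000e+00  1.000e-03] [-0.06 -0.09 -0.22] [-0.   -0.01  0.01]
182 8.62326252118762 knob expected 7.8-8.2
```

View pics/f.png

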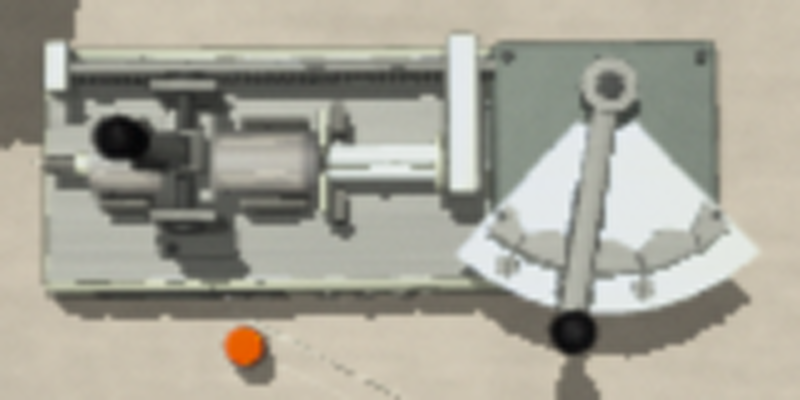

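The lever arm covers the knob: the handle is at (573,332) and both plugs, (507,265) and (643,288), are visible. The cam lever stays at t≈1.23, the syringe has not moved and the ampoule is untouched.

```bash
python3 -c "
from cell import *
print(hand_in())"
```

```text
the job is handed in; nothing more can be done
None
```

The job is handed in, but `hand_in()` returned no verdict: the clamp pad bears on the syringe barrel at about 6 N (my estimate from the camera-measured squeeze, not a force reading), and the drive lever rests in the middle notch marked by the thumbscrew.

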